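Set up and shoot a cable end on the inspection station

ROBOT

A 7-joint arm with a two-finger parallel gripper is mounted at the origin on the work surface. World frame = base frame: x ahead of the robot, y to its left, z up, the work surface at z = 0. Lengths are in m, angles in rad, forces in N, time in s.
With the tool pointing down it reaches from about 0.4 to 0.85 m from the base axis. Payload 4.5 kg.
Tool frame: the origin (TCP) lies at the very end of the fingers, on their centre line; the grasp point (between the pads) lies 19 mm behind it (tcp_to_grasp is the z of the grasp point in the tool frame, in m); z points along the fingers, y is the line along which they close (so a half turn about z gives the same grasp; the last joint's range is limited). The gripper opens to 88 mm and grips with 3 to 60 N. Pads are 18 mm wide; open, the fingers measure 123 mm over their backs; the gripper's body (75 mm by 187 mm) begins 45 mm behind the grasp point.
Start: joints at [-1.298, 0.689, -0.195, 1.565, 0.157, 0.902, -0.215], TCP at [0.148, 0.607, 0.239] pointing down, gripper open.
Joint ranges: [-3.01, 3.01], [-0.46, 2.08], [-1.47, 1.51], [0.13, 2.56], [-1, 4.14], [0.04, 2.09], [-2.66, 2.66]. Speed limits (rad/s): [2.57, 2.57, 3.14, 3.14, 3.14, 3.14, 3.14].

INTERFACE

Orientations are given as a unit quaternion [x, y, z, w].
In Python, from plant import * gives the robot as it stands. The module is installed in compiled form; this text tells all that it offers.
- The arm moves only by the shell command python3 -m jog 'ROWS' [OPENING] [FORCE]. ROWS is JSON, a list that holds one entry, the list of rows, each a list of 6 numbers: the shift along the tool's x, y, z in m, then the turn, a rotation vector about the tool's x, y, z in rad. In form: [[[dx, dy, dz, ax, ay, az], ...]]. A call has 1 to 12 rows; each row shifts and turns the commanded pose from where the row before left it, along the tool's axes as they then stand; what a row does not reach is not made up. A row lasts 1/8 s, in which the tool goes at most 62.5 mm and 10.7 degrees, less where a joint would pass 70% of its speed; a pose out of reach is approached as far as the arm can. A call with a gripper value outside its range is refused whole. OPENING is the finger opening in m, from 0 to 0.0881, set as the call begins (- or left out, the last holds). The fingers move at their own pace and stop on an object; FORCE is the grip in N (left out, the last holds). Time passes only in rows, so rows that do not move let the fingers close. It gives the time, the measured TCP pose, the force, the opening and the grip force at its end, in the units of the state.
- get_state(): the state, without advancing time (a new reading comes with each control period).
- snapshot(name): name is "scene" or "side" or "wrist"; returns a dict with "frame" (400x640x3 uint8, red, green, blue), "mtx" (3x3 intrinsics, pixels), "D" ([k1, k2, p1, p2, k3] as OpenCV has them; the pictures are not rectified), "xyz" and "orientation" of the camera in the world; the wrist camera has in their place "mount" (4x4, takes a point from camera to tool coordinates, whose origin is the TCP and whose axes are the flange's). Camera axes: x right, y down, z forward; pixel columns grow to the right and rows downward; lengths in m; the calibration is good to about 2 mm. A picture is of the moment at which its call begins: read the wrist's pose just before it. There is no depth.
- finish_job(): hands the job in; it is judged then, once.
The state is a dict: "clock": time; "q": joint angles; "qd": joint speeds; "joint_torque": joint torques, N m; "tool_pos": TCP position; "eef_rot": TCP orientation; "contact_force": force on the tool from outside, world axes, zero at the start; "moment": the same for the moment, N m; "opening": opening from 0.0 (shut) to 1.0 (fully open); "finger_force": force on a finger pad.
Only numpy, scipy, OpenCV 4.12 (cv2) and the standard library are available. Lean on these libraries where they do the work, as an engineer would, in place of code of your own. Each camera call takes 0.05 s, during which the arm holds its last target. There are 200 camera calls.

TASK

Slide the sled along its rail until the orange cable sample sits squarely in front of the yellow reader's window (white line on the sample in line with the red line on the reader), then clamp the sled there by turning its red knob clockwise until it is tight. Only then take the picture: squeeze the reader's orange trigger up to the pressure point you can feel about half way and hold it there for a good second, then squeeze it fully home for a moment, and let it spring back out. Do not touch the cable sample and leave everything else on the bench where it is.

Things in the scene. Friction and masses are not known exactly. Their poses are not given: they have to be found in the camera images.
- station: fixed black base plate, 320 x 340 x 12 mm, flat on the bench, any small yaw. Frame (origin on the bench): x along the sled's rail, away from the robot at yaw 0; y to the left. The rail is at y = +90 mm. The reader's gun lies in a plane that slopes down to the robot by 0.436 rad (25 deg) about y: its upward normal is (-0.42, 0, 0.91) in this frame.
- reader: fixed yellow pistol-grip reader lying on its side, same yaw as the station, place along x varies. Origin on the base plate's top under the head's middle. Head 56 x 142 x 52 mm along y, axis 93 mm above the origin, dark window to +y, red line on top at x = 0. Black handle (28 mm along y, 34 mm along the normal, 115 mm long) and trigger reach down the slope to -x, with 25 mm or more free below.
- grip_back (a point): middle of the handle's back face (flat, facing the reader's -y) at the place to squeeze, 85 mm down the slope from the head's axis. Approach along the slope's normal (tool tilted 25 deg, leaning to the robot; 10 deg less still works), fingers closing along the reader's y. Axes as the reader's.
- trigger_pad (a point): point on the trigger's front face (facing the reader's +y) that faces grip_back across the gun; 53 mm from the trigger's hinge; moves with the trigger. Released, it is 62 mm from grip_back, straight along the reader's y. The blade is 72 mm long from its hinge, 8 mm thick, 30 mm along the normal (15 mm to each side of this point). The point's z axis is the slope's normal.
- trigger (a joint): trigger angle, rad: 0 released, grows when squeezed to the handle, stop at 0.36 (pad moved 19 mm, squeezed width 43 mm); springs back. Light first stage (1.5 to 2.5 N at trigger_pad) to a pressure point at about 0.16 rad (8.5 mm, width 53 mm), where a brass plunger is met and the force jumps to about 10 N, rising to about 15 N at the stop. The picture is taken above 0.31.
- sled (a joint): the sled's place on the rail, m: 0 at the near end, 0.14 at the far end, grows along the station's +x. Slides with about 2.5 N when the knob is loose, held fast when tight. An aluminium plate 70 mm (x) by 150 mm (y) carrying the sample towards the reader and a grey column, 46 x 46 mm, topped by the red knob. It may be pulled along by the knob.
- sample_face (a point): centre of the cut face of the orange cable sample (48 mm across, 60 mm long, lying along y, its rear end 60 mm to +y of the face), 105 mm over the bench, facing the reader's window; rides on the sled. It is in front of the window when its x in the reader's frame is 0.
- sample: the orange cable sample itself, fixed on the sled, not to be touched; white line along its top. Origin: the middle of the sled's underside. Axes as the station's.
- knob (a joint): clamp knob angle, rad: 0 fully loose, grows clockwise seen from above, stop at 2.5. Its screw drives a shoe onto the rail: loose below 1.75, tight from 2.1 on (then the sled holds against 15 N or more). It stays where it is left. About 0.17 Nm turns it, 0.26 Nm near the stop.
- knob_grip (a point): middle of the knob's upright grip bar, on the knob's axis, 155 mm over the bench (28 mm over the column's top), 125 mm to the station's +y of sample_face. The bar is 58 mm long along this point's x axis, 14 mm thick (y), 28 mm high (14 mm above and below this point); rides on the sled and turns with the knob (yaw = station's yaw + 0.9 - knob angle).
- tester: loose yellow handheld cable tester, 200 x 105 x 45 mm, lying flat; bystander, leave it where it is
- screwdriver: loose red-handled screwdriver, 190 mm long; bystander
- tape: loose roll of blue tape, 100 mm across, 24 mm high; bystander
- pencup: loose grey cup, 76 mm across, 95 mm high; bystander
- tray: loose white parts tray, 110 x 160 x 30 mm; bystander
- jar: loose amber jar, 34 mm across, 60 mm high, standing on the far right corner of the base plate; bystander
- stub: loose black cable stub, 32 mm across, 50 mm high, standing on the far edge of the base plate behind the reader; bystander

How it is judged:
By the outcome, as a careful person would: the job done as asked, in the order asked, and still so for the second after the job is handed in, with the robot touching nothing.
It also fails if it takes over 72 s, if anything falls off the work surface, if the arm or the gripper's body presses on something with over 40 N, if the wrist force passes 120 N, or if a joint passes its speed limit or range.

## Working session

There is one attempt and no reset: what is moved stays moved. The work goes in short steps, Python scripts to look and compute and a shell command to move; the robot and the scene stay as the last step left them, time stands still between calls to the robot, and variables do not carry over. Pictures are saved under pics/ and viewed, at most 13 in all, crops included, and the job is handed in when it is done.

```bash
mkdir -p pics; python3 - <<'E'
from plant import *
import cv2,json,numpy as np,pickle
s=get_state();print({k:np.round(v,3).tolist() for k,v in s.items()})
for n in["scene","side","wrist"]:
    d=snapshot(n);cv2.imwrite(f"pics/{n}0.png",cv2.cvtColor(d["frame"],cv2.COLOR_RGB2BGR));pickle.dump(d,open(n+"0.pkl","wb"))
    print(n,{k:np.round(v,3).tolist() for k,v in d.items() if k!="frame"})
E
```

```text
{'clock': 0.0, 'q': [-1.298, 0.69, -0.195, 1.566, 0.157, 0.903, -0.215], 'qd': [-0.001, 0.001, -0.001, 0.001, -0.001, -0.001, -0.001], 'joint_torque': [-0.001, -52.756, -1.267, -15.344, -0.053, 0.006, 0.0], 'tool_pos': [0.148, 0.607, 0.238], 'eef_rot': [0.119, 0.993, -0.001, -0.0], 'contact_force': [0.032, -1.027, -0.591], 'moment': [-0.005, 0.006, -0.012], 'finger_force': 0.0, 'opening': 1.003}
scene {'mtx': [[371.266, 0.0, 316.156], [0.0, 371.266, 198.162], [0.0, 0.0, 1.0]], 'D': [-0.03, 0.0, 0.0, 0.0, 0.0], 'xyz': [1.405, -0.003, 0.67], 'orientation': [0.617, 0.625, -0.348, -0.328]}
side {'mtx': [[372.176, 0.0, 322.146], [0.0, 372.176, 198.413], [0.0, 0.0, 1.0]], 'D': [0.023, 0.0, 0.0, 0.0, 0.0], 'xyz': [0.564, -0.698, 0.904], 'orientation': [0.935, -0.008, 0.009, -0.354]}
wrist {'mtx': [[349.134, 0.0, 325.601], [0.0, 349.134, 195.694], [0.0, 0.0, 1.0]], 'D': [0.015, 0.0, 0.0, 0.0, 0.0], 'mount': [[-0.0, -0.961, -0.277, 0.071], [1.0, -0.001, 0.001, -0.002], [-0.001, -0.277, 0.961, -0.146], [0.0, 0.0, 0.0, 1.0]]}
```

View pics/scene0.png

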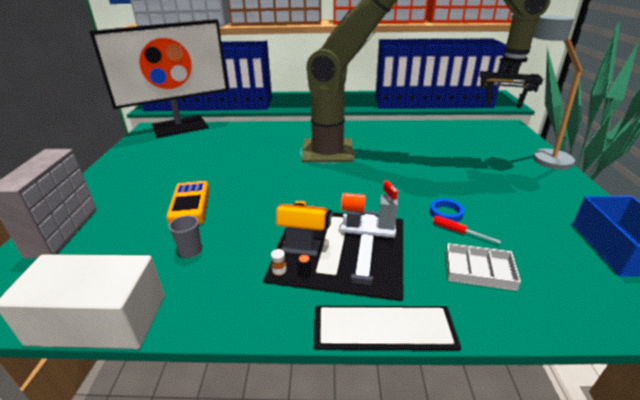

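View pics/side0.png

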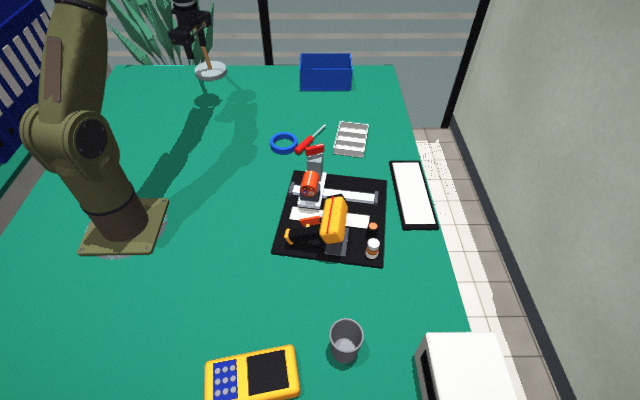

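Scene picture: station around (340,250), yellow head (302,217), sample (353,203), knob (390,190). Side picture: base plate corners about (291,171), (387,178), (385,266), (272,253); head at (334,219), sample at (311,184), knob at (315,151), trigger near (311,221).

```bash
cat > h.py <<'E'
import cv2,numpy as np,pickle
from scipy.spatial.transform import Rotation as R
def cam(d,s=None):
    if "mount" in d:
        T=np.eye(4);T[:3,:3]=R.from_quat(s["eef_rot"]).as_matrix();T[:3,3]=s["tool_pos"];T=T@np.array(d["mount"]);return T[:3,:3],T[:3,3]
    return R.from_quat(d["orientation"]).as_matrix(),np.array(d["xyz"])
def ray(d,uv,s=None):
    M,c=cam(d,s);p=cv2.undistortPoints(np.array([[uv]],float),np.array(d["mtx"]),np.array(d["D"]))[0,0]
    return c,M@np.array([p[0],p[1],1.])
def onz(d,uv,z,s=None):
    c,r=ray(d,uv,s);return c+r*(z-c[2])/r[2]
def proj(d,P,s=None):
    M,c=cam(d,s);return cv2.projectPoints(np.array(P,float).reshape(-1,3),cv2.Rodrigues(M.T)[0],-M.T@c,np.array(d["mtx"]),np.array(d["D"]))[0].reshape(-1,2)
E
python3 - <<'E'
from h import *
sd=pickle.load(open("side0.pkl","rb"));sc=pickle.load(open("scene0.pkl","rb"))
for uv in[(291,171),(387,178),(385,266),(272,253)]: print("side",onz(sd,uv,.012).round(3))
for uv in[(405,216),(404,295),(266,285)]: print("scene",onz(sc,uv,.012).round(3))
a=cv2.resize(sd["frame"][140:275,255:405],(666,600),interpolation=cv2.INTER_CUBIC)
cv2.imwrite("pics/sidecrop.png",a[...,::-1])
E
```

```text
side [0.488 0.217 0.012]
side [0.812 0.18  0.012]
side [ 0.759 -0.16   0.012]
side [ 0.445 -0.113  0.012]
scene [0.487 0.233 0.012]
scene [0.801 0.175 0.012]
scene [ 0.771 -0.151  0.012]
```

View pics/sidecrop.png

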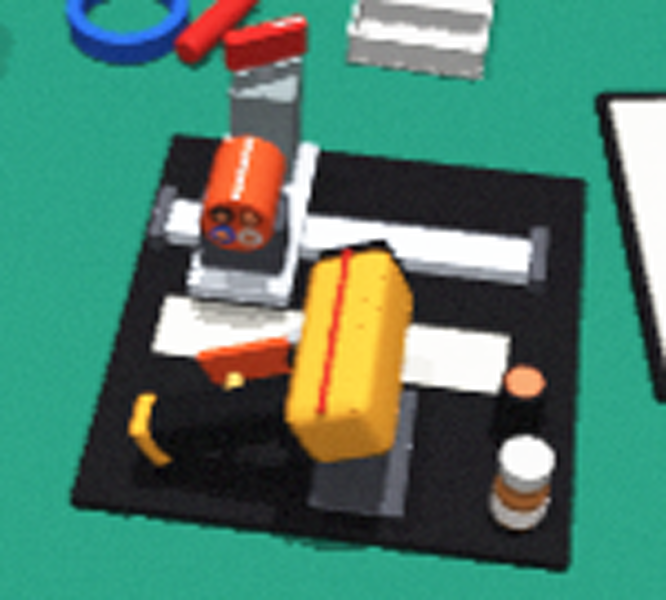

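Sidecrop shows: red line (348,252)–(320,412), sample white line (250,140)–(238,195), knob bar around (265,43), trigger (245,358), handle dark. The station centre is at about (0.627, 0.035) with yaw −0.14. Next I move above it for a wrist view.

```bash
r='[-0.0413,-0.0352,-0.0092,0,0,0]'; python3 -m jog '[[[-0.0413,-0.0352,-0.0092,0,0,0],[-0.0413,-0.0352,-0.0092,0,0,0],[-0.0413,-0.0352,-0.0092,0,0,0],[-0.0413,-0.0352,-0.0092,0,0,0],[-0.0413,-0.0352,-0.0092,0,0,0],[-0.0413,-0.0352,-0.0092,0,0,0],[-0.0413,-0.0352,-0.0092,0,0,0],[-0.0413,-0.0352,-0.0092,0,0,0],[-0.0413,-0.0352,-0.0092,0,0,0],[-0.0413,-0.0352,-0.0092,0,0,0],[-0.0413,-0.0352,-0.0092,0,0,0],[-0.0413,-0.0352,-0.0092,0,0,0]]]' 0.088
python3 -m jog '[[[0,0,0,0,0,0],[0,0,0,0,0,0]]]'
python3 - <<'E'
from plant import *
from h import *
s=get_state();d=snapshot("wrist");pickle.dump((d,s),open("w1.pkl","wb"));print(s["q"],s["clock"])
cv2.imwrite("pics/w1.png",d["frame"][...,::-1])
E
```

```text
clock: 1.65
tool_pos: [0.5301, 0.0781, 0.3493]
eef_rot: [0.119, 0.993, 0.0, -0.0]
contact_force: [0.7, 0.5, -0.3]
opening: 1.002
finger_force: 0.0
clock: 1.9
tool_pos: [0.5288, 0.0803, 0.3487]
eef_rot: [0.119, 0.993, 0.0, -0.001]
contact_force: [-0.4, 0.4, 0.1]
opening: 1.001
finger_force: 0.0
[-0.1025631   0.44578245 -0.20838109  1.67863372  0.10301568  1.02902402
  0.9879493 ] 1.9
```

View pics/w1.png

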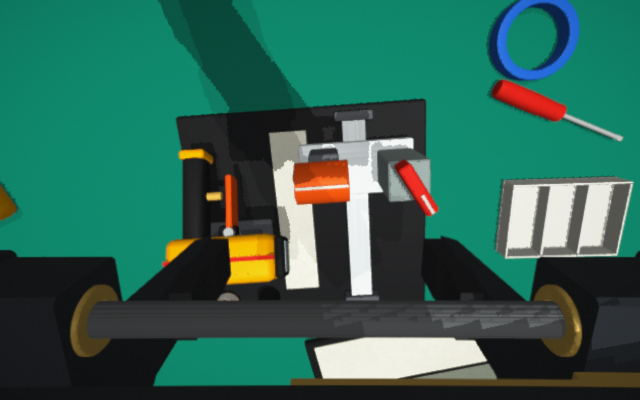

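Wrist picture: plate near corners (178,118), (425,100); sample white line (306,190)–(348,187); knob bar from (402,165) to (432,212); trigger blade (231,175)–(231,230); red line (228,260)–(275,257); handle (198,160)–(190,235).

```bash
python3 - <<'E'
from h import *
d,s=pickle.load(open("w1.pkl","rb"));sd=pickle.load(open("side0.pkl","rb"))
f=lambda uv,z:onz(d,uv,z,s).round(4)
print("near edge",f((178,118),.012),f((425,100),.012))
im=d["frame"].astype(int);r,g,b=im[...,0],im[...,1],im[...,2]
def big(m,box):
    k=np.zeros_like(m);x0,y0,x1,y1=box;k[y0:y1,x0:x1]=m[y0:y1,x0:x1]
    n,l,st,c=cv2.connectedComponentsWithStats(k.astype(np.uint8));i=1+st[1:,4].argmax();return (l==i)
red=big((r>110)&(g<70)&(b<80),(380,150,450,225))
for t in(110,160,200):
    m=red&(r>t)
    if m.sum()<10: continue
    ys,xs=np.nonzero(m);bx=cv2.boxPoints(cv2.minAreaRect(np.c_[xs,ys].astype(np.float32)))
    print(t,m.sum(),[f(p,.169)[:2].tolist() for p in bx],bx.round(0).tolist())
m=big((r>170)&(g>150)&(b>130),(297,180,352,196));ys,xs=np.nonzero(m);p=np.polyfit(xs,ys,1)
print("sample line",xs.min(),xs.max(),p,[f((x,np.polyval(p,x)),.129) for x in(xs.min(),xs.max())])
m=big((r>150)&(g<90)&(b<80),(225,245,280,268));ys,xs=np.nonzero(m);p=np.polyfit(xs,ys,1)
print("red line",xs.min(),xs.max(),p,[f((x,np.polyval(p,x)),.131) for x in(xs.min(),xs.max())])
m=big((r>150)&(g<120)&(b<80)&(g>30),(215,165,245,232));ys,xs=np.nonzero(m);bx=cv2.boxPoints(cv2.minAreaRect(np.c_[xs,ys].astype(np.float32)))
print("trig",bx.round(0).tolist())
# side view
im=sd["frame"].astype(int);r,g,b=im[...,0],im[...,1],im[...,2]
m=big((r>130)&(g<90)&(b<80),(325,194,337,236));ys,xs=np.nonzero(m);p=np.polyfit(ys,xs,1)
print("side red line",[(y,onz(sd,(np.polyval(p,y),y),.131).round(4)) for y in(ys.min(),ys.max())])
m=big((r>150)&(g>130)&(b>110),(302,170,316,187));ys,xs=np.nonzero(m);p=np.polyfit(ys,xs,1)
print("side sample",[(y,onz(sd,(np.polyval(p,y),y),.129).round(4)) for y in(ys.min(),ys.max())])
c=d["frame"][90:300,160:460];cv2.imwrite("pics/w1c.png",cv2.resize(c,(800,560),interpolation=cv2.INTER_CUBIC)[...,::-1])
E
```

```text
near edge [ 0.4413 -0.1039  0.012 ] [0.4968 0.2233 0.012 ]
110 675 [[0.5406, 0.1452], [0.536, 0.1576], [0.5902, 0.1783], [0.5952, 0.1656]] [[396.0, 169.0], [408.0, 161.0], [439.0, 209.0], [427.0, 217.0]]
160 615 [[0.5423, 0.1466], [0.538, 0.1583], [0.5902, 0.1783], [0.595, 0.1662]] [[398.0, 170.0], [409.0, 163.0], [439.0, 209.0], [427.0, 216.0]]
200 535 [[0.5426, 0.1475], [0.5386, 0.1584], [0.5895, 0.178], [0.594, 0.1668]] [[399.0, 170.0], [410.0, 164.0], [438.0, 209.0], [428.0, 215.0]]
sample line 297 351 [-4.95956175e-02  2.03387946e+02] [array([0.5466, 0.043 , 0.129 ]), array([0.5575, 0.1004, 0.129 ])]
red line 230 273 [-7.43586732e-02  2.76490013e+02] [array([ 0.6086, -0.0525,  0.131 ]), array([ 0.6164, -0.0038,  0.131 ])]
trig [[225.0, 175.0], [231.0, 175.0], [232.0, 227.0], [226.0, 227.0]]
side red line [(np.int64(210), array([ 0.6083, -0.0564,  0.131 ])), (np.int64(220), array([ 0.6035, -0.0906,  0.131 ]))]
side sample [(np.int64(171), array([0.556 , 0.0966, 0.129 ])), (np.int64(184), array([0.5468, 0.0433, 0.129 ]))]
```

View pics/w1c.png

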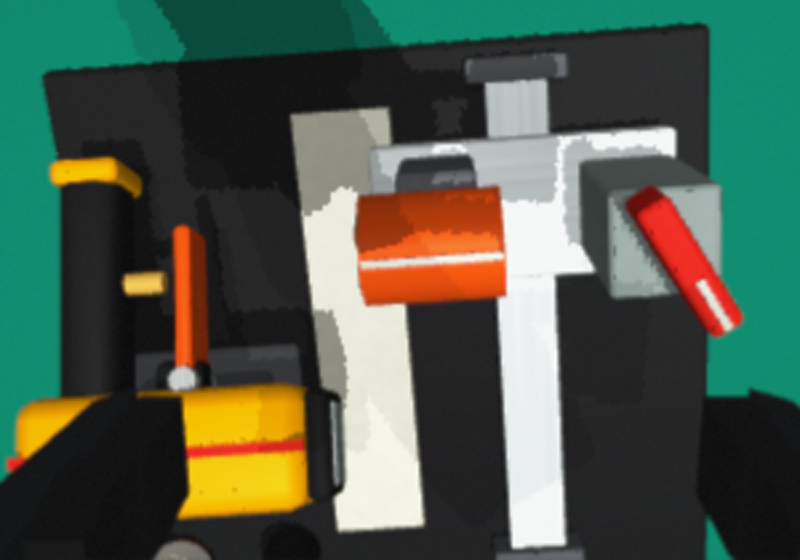

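Crop confirms: the bar's long axis is at yaw ≈ 0.375 with its centre ≈ (0.567, 0.163), and the sample needs ≈ +76 mm along the rail. Going to the knob.

```bash
python3 -m jog '[[[0,0,0,0,0,-0.153],[0,0,0,0,0,-0.153],[0,0,0,0,0,-0.153],[0,0,0,0,0,-0.153],[-0.0219,0.021,0.0463,0,0,0],[-0.0219,0.021,0.0463,0,0,0],[-0.0219,0.021,0.0463,0,0,0],[0,0,0,0,0,0],[0,0,0,0,0,0]]]'
python3 - <<'E'
from plant import *
from h import *
s=get_state();d=snapshot("wrist");pickle.dump((d,s),open("w2.pkl","wb"));print(s["q"],s["clock"])
im=d["frame"].astype(int);r,g,b=im[...,0],im[...,1],im[...,2]
m=(r>110)&(g<70)&(b<80);n,l,st,c=cv2.connectedComponentsWithStats(m.astype(np.uint8));i=1+st[1:,4].argmax();print(st[i])
ys,xs=np.nonzero((l==i));bx=cv2.boxPoints(cv2.minAreaRect(np.c_[xs,ys].astype(np.float32)))
print([onz(d,p,.169,s)[:2].round(4).tolist() for p in bx],bx.round().tolist())
cv2.imwrite("pics/w2.png",d["frame"][...,::-1])
E
```

```text
clock: 3.08
tool_pos: [0.5674, 0.1626, 0.2112]
eef_rot: [-0.186, 0.983, -0.0, 0.0]
contact_force: [-0.2, 1.0, -0.1]
opening: 1.0
finger_force: 0.0
[-0.17345114  0.68636241 -0.31827192  1.70000999  0.28061735  0.79984093
  1.32415444] 3.075
[ 156   76  111  101 3871]
[[0.5516, 0.0552], [0.5169, 0.0641], [0.524, 0.1109], [0.5605, 0.1038]] [[150.0, 130.0], [183.0, 72.0], [267.0, 120.0], [233.0, 178.0]]
```

View pics/w2.png

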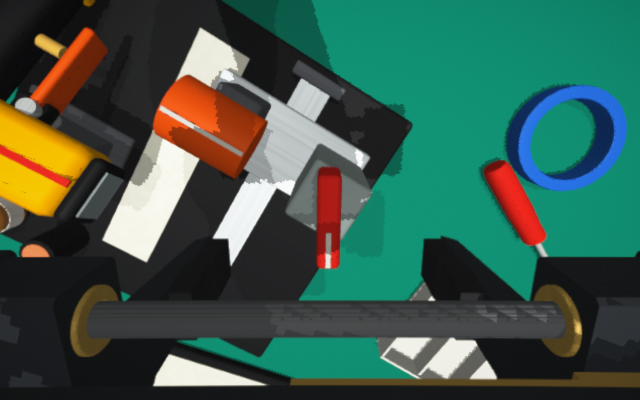

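The bar lies along the tool's x, centred between the fingers (u≈329, v 170–268). Descend and grip.

```bash
python3 - <<'E'
from h import *
d,s=pickle.load(open("w2.pkl","rb"))
for p in((329,168),(328,268)): print(onz(d,p,.169,s))
E
python3 -m jog '[[[0,0,0.025,0,0,0],[0,0,0.025,0,0,0],[0,0,0.023,0,0,0],[0,0,0,0,0,0]]]'
python3 -m jog '[[[0,0,0,0,0,0],[0,0,0,0,0,0],[0,0,0,0,0,0],[0,0,0,0,0,0],[0,0,0,0,0,0],[0,0,0,0,0,0]]]' 0.0 30
```

```text
[0.53615267 0.15091181 0.169     ]
[0.5927379  0.17265377 0.169     ]
clock: 3.62
tool_pos: [0.5675, 0.161, 0.1378]
eef_rot: [-0.185, 0.983, -0.0, -0.0]
contact_force: [-0.4, -0.3, 0.3]
opening: 0.998
finger_force: 0.0
clock: 4.38
tool_pos: [0.5676, 0.1623, 0.1372]
eef_rot: [-0.186, 0.983, 0.0, -0.0]
contact_force: [0.1, 0.3, -0.8]
opening: 0.346
finger_force: 0.0
```

```bash
python3 -m jog '[[[0,0,0,0,0,0],[0,0,0,0,0,0],[0,0,0,0,0,0],[0,0,0,0,0,0],[0,0,0,0,0,0]]]'
python3 -m jog '[[[-0.0064,-0.0038,0,0,0,0],[-0.0064,-0.0038,0,0,0,0],[-0.0064,-0.0038,0,0,0,0],[-0.0064,-0.0038,0,0,0,0],[-0.0064,-0.0038,0,0,0,0],[-0.0064,-0.0038,0,0,0,0],[-0.0064,-0.0038,0,0,0,0],[-0.0064,-0.0038,0,0,0,0],[-0.0064,-0.0038,0,0,0,0],[-0.0064,-0.0038,0,0,0,0],[0,0,0,0,0,0],[0,0,0,0,0,0]]]'
cat > look.py <<'E'
from plant import *
from h import *
import sys
s=get_state();sd=snapshot("side");w=snapshot("wrist");pickle.dump((sd,w,s),open("k.pkl","wb"))
for d,n in((sd,"a"),(w,"b")): cv2.imwrite(f"pics/{sys.argv[1]}{n}.png",d["frame"][...,::-1])
a=cv2.resize(sd["frame"][150:250,265:385],(720,600),interpolation=cv2.INTER_CUBIC)
cv2.imwrite(f"pics/{sys.argv[1]}.png",a[...,::-1])
E
python3 look.py k1
```

```text
clock: 5.0
tool_pos: [0.5679, 0.1632, 0.1372]
eef_rot: [-0.186, 0.983, 0.001, 0.0]
contact_force: [0.3, 2.4, -2.5]
opening: 0.157
finger_force: 29.9
clock: 6.5
tool_pos: [0.642, 0.1506, 0.1372]
eef_rot: [-0.185, 0.983, 0.0, 0.001]
contact_force: [0.2, 7.1, -2.2]
opening: 0.155
finger_force: 30.2
```

View pics/k1b.png

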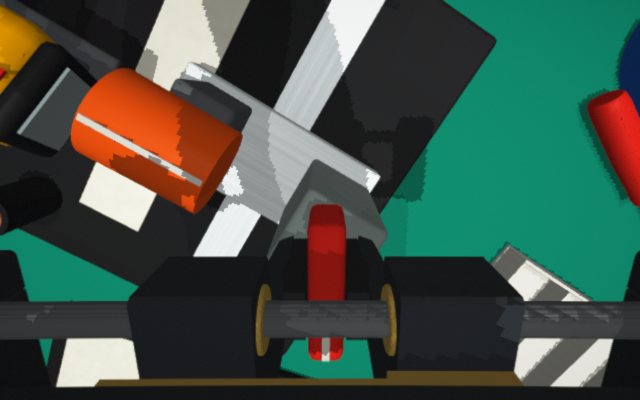

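Wrist view shows the sample with its white line (77,117)→(200,185) now beside the window; measure alignment.

```bash
python3 - <<'E'
from h import *
sd,w,s=pickle.load(open("k.pkl","rb"));d1,s1=pickle.load(open("w1.pkl","rb"))
u=np.array([.9865,-.164])
def line(d,s,mask,box,z,ax):
    x0,y0,x1,y1=box;k=np.zeros(mask.shape,np.uint8);k[y0:y1,x0:x1]=mask[y0:y1,x0:x1]
    n,l,st,c=cv2.connectedComponentsWithStats(k,connectivity=8);i=1+st[1:,4].argmax();ys,xs=np.nonzero(l==i)
    vx,vy,cx,cy=cv2.fitLine(np.c_[xs,ys].astype(np.float32),cv2.DIST_HUBER,0,.01,.01).ravel()
    t=(xs-cx)*vx+(ys-cy)*vy;P=[onz(d,(cx+a*vx,cy+a*vy),z,s)[:2] for a in(t.min(),t.max())]
    print(len(xs),np.round(P,4).tolist(),"u:",np.round([p@u for p in P],4), "dir",np.round((P[1]-P[0])/np.linalg.norm(P[1]-P[0]),3))
def ch(d): im=d["frame"].astype(int);return im[...,0],im[...,1],im[...,2]
r,g,b=ch(w);print("wrist white");line(w,s,(r>150)&(g>130)&(b>110),(76,112,203,190),.129,0)
r,g,b=ch(sd);print("side white");line(sd,s,(r>150)&(g>120)&(b>100)&(r<256),(320,165,345,194),.129,1)
print("side red");line(sd,s,(r>120)&(g<90)&(b<90),(322,192,338,238),.131,1)
r,g,b=ch(d1);print("wrist red");line(d1,s1,(r>150)&(g<90)&(b<80),(225,245,280,268),.131,0)
E
```

```text
wrist white
936 [[0.6472, 0.0363], [0.6431, 0.063]] u: [0.6325 0.624 ] dir [-0.151  0.989]
side white
27 [[0.5825, 0.0272], [0.5925, 0.0069]] u: [0.5702 0.5834] dir [ 0.443 -0.896]
side red
11 [[0.5971, -0.1296], [0.6016, -0.0973]] u: [0.6102 0.6094] dir [0.139 0.99 ]
wrist red
156 [[0.6085, -0.0526], [0.6165, -0.0037]] u: [0.609  0.6088] dir [0.161 0.987]
```

View pics/k1.png

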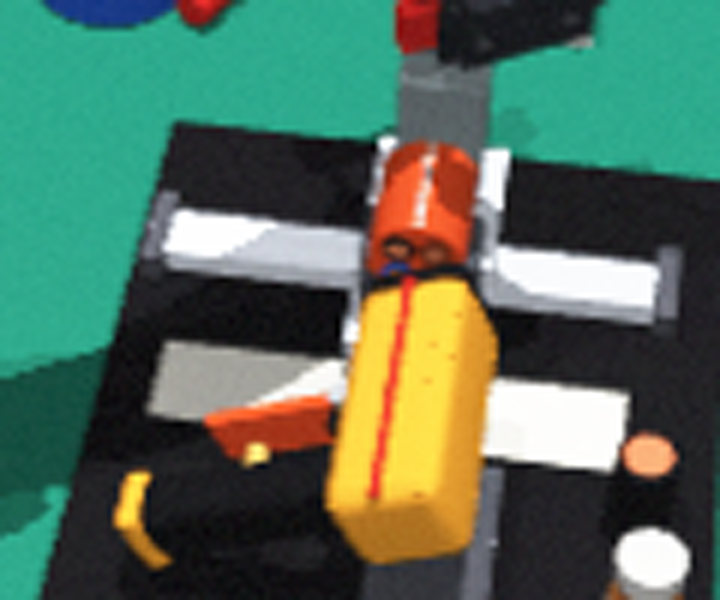

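Side crop: red line (407,283)→(375,495), white line (433,148)→(418,222), so nearly in line. Computing from these pixels, using an upsampled fit.

```bash
python3 - <<'E'
from h import *
sd,w,s=pickle.load(open("k.pkl","rb"));d1,s1=pickle.load(open("w1.pkl","rb"))
u=np.array([.9865,-.164])
px=lambda x,y:((x+.5)/6-.5+265,(y+.5)/6-.5+150)
for n,z,ps in(("red",.131,((407,283),(375,495))),("red",.1337,((407,283),(375,495))),("white",.129,((433,148),(418,222)))):
    P=[onz(sd,px(*p),z)[:2] for p in ps];print(n,z,np.round(P,4).tolist(),[round(p@u,4) for p in P])
# wrist white by eye
P=[onz(w,p,.129,s)[:2] for p in((78,117),(200,185))];print(np.round(P,4).tolist(),[round(p@u,4) for p in P])
# crossing test: wrist red z sensitivity
for z in(.131,.1337): print([round(onz(d1,p,z,s1)[:2]@u,4) for p in((230,259.4),(273,256.2))])
E
```

```text
red 0.131 [[0.6164, -0.0085], [0.5978, -0.1299]] [np.float64(0.6095), np.float64(0.611)]
red 0.1337 [[0.6163, -0.0109], [0.5977, -0.1319]] [np.float64(0.6097), np.float64(0.6113)]
white 0.129 [[0.633, 0.0821], [0.6234, 0.0322]] [np.float64(0.611), np.float64(0.6097)]
[[0.6229, 0.0281], [0.633, 0.0845]] [np.float64(0.6099), np.float64(0.6106)]
[np.float64(0.609), np.float64(0.6088)]
[np.float64(0.6077), np.float64(0.6075)]
```

Aligned within ~1 mm. Turn the knob in part, with firmer grip, and recheck while still loose.

```bash
python3 -m jog '[[[0,0,0,0,0,0],[0,0,0,0,0,0.17],[0,0,0,0,0,0.17],[0,0,0,0,0,0.17],[0,0,0,0,0,0.17],[0,0,0,0,0,0.17],[0,0,0,0,0,0.17],[0,0,0,0,0,0],[0,0,0,0,0,0]]]' 0.0 50
python3 look.py k2; python3 -c "
from plant import *;s=get_state();print(s['moment'],s['q'][6])"
```

```text
clock: 7.72
tool_pos: [0.6413, 0.1523, 0.1373]
eef_rot: [0.317, 0.948, 0.001, -0.0]
contact_force: [3.7, 7.2, -3.1]
opening: 0.156
finger_force: 50.0
[ 1.25173412 -0.057528    0.04731983] 0.6087932113462773
```

View pics/k2.png

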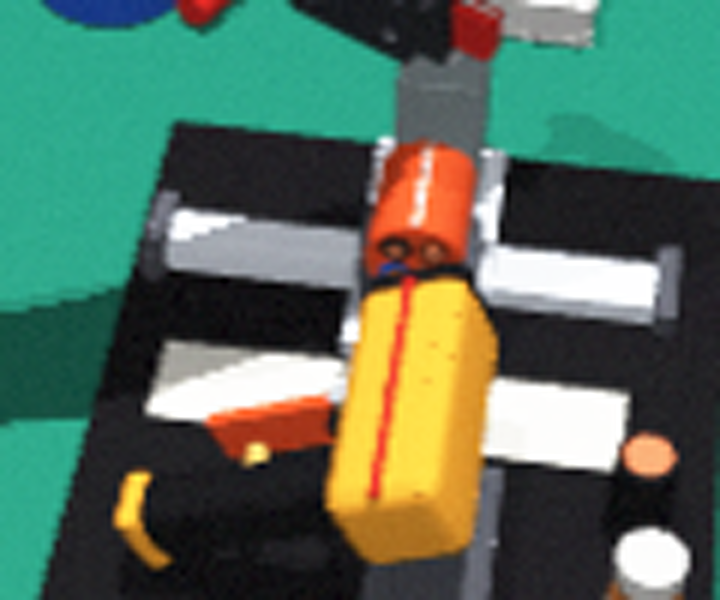

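White line now about (428,148)→(415,222): a slight shift back. Quantify with image registration between the two side views.

```bash
python3 - <<'E'
from h import *
from plant import *
a=cv2.imread("pics/k1a.png");sd,w,s=pickle.load(open("k.pkl","rb"));b=np.ascontiguousarray(sd["frame"][...,::-1])
for n,(x0,y0,x1,y1) in dict(sample=(327,173,344,192),head=(320,196,350,244),column=(331,160,347,172)).items():
    A,B=[i[y0:y1,x0:x1].astype(np.float32).mean(2) for i in(a,b)]
    M=np.eye(2,3,dtype=np.float32);cc,M=cv2.findTransformECC(A,B,M,cv2.MOTION_TRANSLATION,(3,200,1e-6),None,1)
    print(n,cc,M[:,2])
p=onz(sd,(335,183),.11);q=onz(sd,(336,183),.11);print("m/px",q-p)
print([np.round(get_state()["tool_pos"],4) for _ in range(3)])
u=np.array([.9865,-.164])
for c in((78,117),):pass
E
```

```text
sample 0.7769689986247604 [-0.09341986 -0.34068564]
head 0.9834096929193874 [-0.13803628 -0.00041842]
column 0.4484738872128677 [-0.6332502  -0.09626213]
m/px [ 2.96039626e-03 -3.42042126e-05  0.00000000e+00]
[array([0.6414, 0.1523, 0.1372]), array([0.6414, 0.1523, 0.1372]), array([0.6414, 0.1523, 0.1372])]
```

```bash
cat > wl.py <<'E'
from h import *
def whiteline(d,s):
    im=d["frame"].astype(int);r,g,b=im[...,0],im[...,1],im[...,2]
    hsv=cv2.cvtColor(d["frame"],cv2.COLOR_RGB2HSV)
    o=((hsv[...,0]>=4)&(hsv[...,0]<=13)&(hsv[...,1]>170)&(hsv[...,2]>60)).astype(np.uint8)
    o=cv2.morphologyEx(o,cv2.MORPH_CLOSE,np.ones((13,13)))
    P=proj(d,[.616,.057,.129],s)[0] if 0 else None
    n,l,st,c=cv2.connectedComponentsWithStats(o);i=1+st[1:,4].argmax();m=cv2.erode((l==i).astype(np.uint8),np.ones((5,5)))
    w=(m>0)&(b>90)&(hsv[...,1]<150);ys,xs=np.nonzero(w)
    vx,vy,cx,cy=cv2.fitLine(np.c_[xs,ys].astype(np.float32),cv2.DIST_HUBER,0,.01,.01).ravel()
    t=(xs-cx)*vx+(ys-cy)*vy;e=[(cx+a*vx,cy+a*vy) for a in(t.min(),t.max())]
    P=np.array([onz(d,p,.129,s)[:2] for p in e]);u=np.array([.9865,-.164])
    print(st[i],len(xs),np.round(e).tolist(),P.round(4).tolist(),"u",(P@u).round(4),"mean",(P@u).mean().round(4))
    # outline of the orange body at axis height (u of both sides)
if __name__=="__main__":
    d,s=pickle.load(open("w1.pkl","rb"));whiteline(d,s)
    sd,w,s=pickle.load(open("k.pkl","rb"));whiteline(w,s)
    k1=dict(w);k1["frame"]=np.ascontiguousarray(cv2.imread("pics/k1b.png")[...,::-1]);whiteline(k1,dict(tool_pos=[.642,.1506,.1372],eef_rot=[-.1855,.983,0,0.0005]))
E
python3 wl.py
```

```text
[ 294  160   55   44 2204] 195 [[297.0, 189.0], [346.0, 186.0]] [[0.5469, 0.0428], [0.5558, 0.0954]] u [0.5325 0.5326] mean 0.5326
[105 338  33  29 618] 100 [[117.0, 354.0], [131.0, 343.0]] [[0.6227, 0.0286], [0.6226, 0.0388]] u [0.6096 0.6079] mean 0.6087
[   71    68   171   146 14670] 1026 [[77.0, 116.0], [201.0, 183.0]] [[0.6238, 0.0282], [0.6335, 0.0851]] u [0.6108 0.611 ] mean 0.6109
```

Sample is now ~1 mm back of where it was, within error of aligned. Nudge +0.8 mm and tighten.

```bash
python3 -m jog '[[[-0.0007,0.0004,0,0,0,0],[0,0,0,0,0,0.17],[0,0,0,0,0,0.17],[0,0,0,0,0,0.17],[0,0,0,0,0,0.17],[0,0,0,0,0,0.17],[0,0,0,0,0,0.17],[0,0,0,0,0,0.06],[0,0,0,0,0,0],[0,0,0,0,0,0]]]'
python3 look.py k3; python3 - <<'E'
from plant import *
s=get_state();print(s['moment'],s['q'],s["joint_torque"][6])
import numpy as np
p=s["tool_pos"];print(p[0]*.9865-p[1]*.164)
E
```

```text
clock: 9.07
tool_pos: [0.642, 0.153, 0.1372]
eef_rot: [0.759, 0.651, 0.001, -0.001]
contact_force: [2.9, 6.3, -3.4]
opening: 0.158
finger_force: 50.0
[ 1.3496673  -0.62595595  0.12903372] [-0.44696139  0.87525637  0.28107931  1.55296954 -0.31979987  0.7580216
 -0.18159653] -0.12116191908717155
0.6083126383326847
```

View pics/k3b.png

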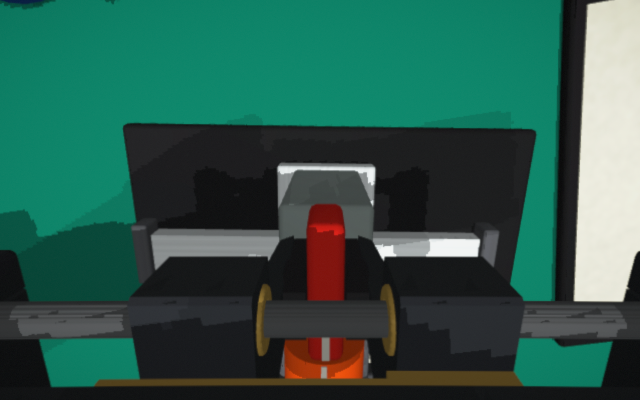

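Bar turned to knob angle ≈ 2.46 (tight), gripped squarely. Release, rise, turn the tool to the reader's axes.

```bash
python3 -m jog '[[[0,0,0,0,0,0],[0,0,0,0,0,0],[0,0,0,0,0,0],[0,0,0,0,0,0],[0,0,0,0,0,0],[0,0,0,0,0,0]]]' 0.088
python3 -m jog '[[[0,0,-0.03,0,0,0],[0,0,-0.05,0,0,0],[0,0,-0.05,0,0,0],[0,0,-0.05,0,0,-0.173],[0,0,0,0,0,-0.173],[0,0,0,0,0,-0.173],[0,0,0,0,0,-0.173],[0,0,0,0,0,-0.173],[0,0,0,0,0,-0.173],[0,0,0,0,0,-0.173],[0,0,0,0,0,-0.173],[0,0,0,0,0,-0.173]]]'
```

```text
clock: 9.93
tool_pos: [0.6419, 0.1501, 0.1372]
eef_rot: [0.76, 0.65, -0.0, -0.0]
contact_force: [0.5, -0.6, 0.0]
opening: 0.812
finger_force: 0.0
clock: 11.42
tool_pos: [0.6418, 0.1499, 0.3171]
eef_rot: [0.082, 0.997, -0.0, -0.0]
contact_force: [0.6, 0.1, -0.1]
opening: 0.998
finger_force: 0.0
```

```bash
python3 -m jog '[[[0.0133,-0.0377,-0.004,0,0,0],[0.0133,-0.0377,-0.004,0,0,0],[0.0133,-0.0377,-0.004,0,0,0],[0.0133,-0.0377,-0.004,0,0,0],[0,0,0,0,0,0],[0,0,0,0,0,0]]]'
python3 look.py k4; python3 - <<'E'
from wl import *
sd,d,s=pickle.load(open("k.pkl","rb"));print(s["tool_pos"],s["clock"])
u=np.array([.9865,-.164]);v=np.array([.164,.9865])
whiteline(d,s)
im=d["frame"].astype(int);r,g,b=im[...,0],im[...,1],im[...,2];hsv=cv2.cvtColor(d["frame"],cv2.COLOR_RGB2HSV)
# expected areas
print("proj red ends",proj(d,[[.6164,-.0085,.131],[.5978,-.1299,.131]],s).round().tolist(),"knob",proj(d,[.642,.15,.169],s).round())
m=((hsv[...,0]<5)|(hsv[...,0]>174))&(hsv[...,1]>180)&(r>120)
n,l,st,c=cv2.connectedComponentsWithStats(m.astype(np.uint8))
for i in range(1,n):
    if st[i,4]<25: continue
    ys,xs=np.nonzero(l==i);vx,vy,cx,cy=cv2.fitLine(np.c_[xs,ys].astype(np.float32),cv2.DIST_HUBER,0,.01,.01).ravel()
    t=(xs-cx)*vx+(ys-cy)*vy;e=[(cx+a*vx,cy+a*vy) for a in(t.min(),t.max())]
    print("red",st[i].tolist(),np.round(e).tolist(),[ (z,(np.array([onz(d,p,z,s)[:2] for p in e])@u).round(4).tolist()) for z in(.131,.1337)])
E
python3 -c "
import cv2;a=cv2.imread('pics/k4b.png')[60:300,60:460];cv2.imwrite('pics/k4c.png',cv2.resize(a,(800,480),interpolation=cv2.INTER_CUBIC))"
```

```text
clock: 12.18
tool_pos: [0.5643, 0.0113, 0.3333]
eef_rot: [0.085, 0.996, 0.001, 0.0]
contact_force: [-0.7, 0.9, -0.2]
opening: 0.995
finger_force: 0.0
[0.56428419 0.01133099 0.33331336] 12.175
[ 348  189   58   43 2366] 157 [[350.0, 217.0], [402.0, 217.0]] [[0.6212, 0.0268], [0.6306, 0.0812]] u [0.6084 0.6088] mean 0.6086
proj red ends [[316.0, 219.0], [200.0, 221.0]] knob [[484. 231.]]
red [559, 53, 72, 48, 1508] [[563.0, 61.0], [628.0, 95.0]] [(0.131, [0.4551, 0.4859]), (0.1337, [0.4553, 0.4859])]
red [200, 217, 121, 4, 362] [[200.0, 219.0], [320.0, 219.0]] [(0.131, [0.6091, 0.6097]), (0.1337, [0.6081, 0.6088])]
red [453, 223, 61, 15, 677] [[453.0, 228.0], [513.0, 229.0]] [(0.131, [0.6205, 0.6223]), (0.1337, [0.6195, 0.6212])]
```

```bash
python3 - <<'E'
from wl import *
sd,d,s=pickle.load(open("k.pkl","rb"))
hsv=cv2.cvtColor(d["frame"],cv2.COLOR_RGB2HSV)
def comps(m,name,mn=60):
    n,l,st,c=cv2.connectedComponentsWithStats(m.astype(np.uint8))
    for i in range(1,n):
        if st[i,4]>=mn:
            ys,xs=np.nonzero(l==i);print(name,st[i].tolist(),cv2.boxPoints(cv2.minAreaRect(np.c_[xs,ys].astype(np.float32))).round(1).tolist())
comps((hsv[...,0]>=4)&(hsv[...,0]<=13)&(hsv[...,1]>170)&(hsv[...,2]>90),"orange")
comps((hsv[...,0]>=15)&(hsv[...,0]<=28)&(hsv[...,1]>140)&(hsv[...,2]>90),"yellow")
# prediction from model: yaw -.163, reader origin guess
E
```

```text
orange [268, 130, 11, 56, 497] [[267.8999938964844, 184.89999389648438], [269.29998779296875, 129.89999389648438], [278.70001220703125, 130.10000610351562], [277.29998779296875, 185.10000610351562]]
orange [348, 189, 58, 43, 2122] [[348.0, 189.0], [405.0, 189.0], [405.0, 231.0], [348.0, 231.0]]
orange [203, 216, 118, 2, 130] [[203.0, 216.0], [320.0, 216.0], [320.0, 217.0], [203.0, 217.0]]
orange [202, 220, 119, 2, 119] [[202.0, 221.0], [202.0, 220.0], [320.0, 220.0], [320.0, 221.0]]
yellow [0, 101, 34, 73, 1333] [[-0.0, 101.0], [33.0, 101.0], [33.0, 173.0], [0.0, 173.0]]
yellow [220, 100, 34, 20, 299] [[218.8000030517578, 109.5], [223.1999969482422, 94.5], [256.70001220703125, 104.0999984741211], [252.39999389648438, 119.0999984741211]]
yellow [248, 149, 16, 8, 127] [[248.0, 149.0], [263.0, 149.0], [263.0, 156.0], [248.0, 156.0]]
yellow [203, 195, 118, 22, 2511] [[203.0, 195.0], [320.0, 195.0], [320.0, 216.0], [203.0, 216.0]]
yellow [202, 221, 119, 26, 2794] [[202.0, 246.0], [202.0, 221.0], [320.0, 221.0], [320.0, 246.0]]
yellow [242, 270, 20, 18, 102] [[241.1999969482422, 276.5], [246.8000030517578, 266.3999938964844], [265.6000061035156, 276.8999938964844], [260.0, 287.0]]
yellow [559, 289, 23, 67, 437] [[558.9000244140625, 289.0], [576.4000244140625, 287.1000061035156], [583.5, 353.3999938964844], [566.0, 355.29998779296875]]
yellow [71, 291, 19, 65, 389] [[69.19999694824219, 354.20001220703125], [73.30000305175781, 290.0], [89.0999984741211, 291.0], [85.0, 355.29998779296875]]
```

Alignment after clamping: white line at 0.6086, red line at 0.6084–0.6094 along the rail, which is good. Now locate the trigger pad in the reader frame.

```bash
python3 - <<'E'
from wl import *
sd,d,s=pickle.load(open("k.pkl","rb"));hsv=cv2.cvtColor(d["frame"],cv2.COLOR_RGB2HSV)
u=np.array([.9865,-.164]);v=np.array([.164,.9865])
m=(hsv[...,0]>=2)&(hsv[...,0]<=16)&(hsv[...,1]>150)&(hsv[...,2]>50);m[:, :255]=0;m[:,295:]=0;m[:120]=0;m[195:]=0
for y in range(128,192,6):
    x=np.nonzero(m[y])[0]
    if len(x)==0: continue
    a=[onz(d,(x[0]-.5,y),.0827+.0,s)[:2],onz(d,(x[-1]+.5,y),.0555,s)[:2]]
    print(y,x[0],x[-1],[(round((p@u-.609)*1e3,1),round(p@v*1e3,1)) for p in a])
for z in(.105,.131):print("head ends v",[onz(d,p,z,s)[:2]@v for p in((199.5,219),(320.5,219))])
ru=.609
for pv in(-.045,): 
    pass
# handle cap: z range
for p in((220,110),(254,110)):print("cap",onz(d,p,.075,s)[:2]@v)
P=lambda rx,vv,z:np.r_[u*(ru+rx)+v*vv,z]
for vv in(-.06,-.055,-.05,-.045):print(vv,"tip top",proj(d,[P(-.104*.906-.0063,vv,.105-.104*.4226+.0136),P(-.0834,vv,.0827),P(-.0707,vv,.0555)],s).round(1).tolist())
E
```

```text
134 269 277 [(np.float64(-83.4), np.float64(38.8)), (np.float64(-80.5), np.float64(45.3))]
140 269 279 [(np.float64(-76.7), np.float64(38.5)), (np.float64(-73.3), np.float64(47.4))]
146 269 279 [(np.float64(-69.9), np.float64(38.1)), (np.float64(-66.1), np.float64(47.0))]
152 269 278 [(np.float64(-63.1), np.float64(37.8)), (np.float64(-58.8), np.float64(45.5))]
158 269 278 [(np.float64(-56.2), np.float64(37.4)), (np.float64(-51.4), np.float64(45.2))]
164 268 278 [(np.float64(-49.2), np.float64(35.9)), (np.float64(-44.0), np.float64(44.9))]
170 268 278 [(np.float64(-42.2), np.float64(35.6)), (np.float64(-36.4), np.float64(44.6))]
176 268 278 [(np.float64(-35.1), np.float64(35.2)), (np.float64(-28.8), np.float64(44.2))]
182 268 278 [(np.float64(-27.9), np.float64(34.8)), (np.float64(-21.2), np.float64(43.9))]
head ends v [np.float64(-0.040546543381437726), np.float64(0.09662556485239573)]
head ends v [np.float64(-0.0306243854497546), np.float64(0.09701436299947722)]
cap -0.015384858395268474
cap 0.022689519444919322
-0.06 tip top [[181.1, 118.3], [180.2, 134.4], [190.5, 142.6]]
-0.055 tip top [[185.6, 118.2], [184.7, 134.3], [194.6, 142.5]]
-0.05 tip top [[190.0, 118.2], [189.1, 134.3], [198.8, 142.5]]
-0.045 tip top [[194.5, 118.2], [193.6, 134.3], [202.9, 142.5]]
```

```bash
python3 - <<'E'
from wl import *
sd,d,s=pickle.load(open("k.pkl","rb"));f=d["frame"]
u=np.array([.9865,-.164,0]);v=np.array([.164,.9865,0]);z=np.array([0,0,1.])
n=-.4226*u+.9063*z; dn=-.9063*u-.4226*z   # normal, down-slope
A=u*.609+z*.105
def onpl(p,off):
    c,r=ray(d,p,s);t=((A+n*off-c)@n)/(r@n);X=c+r*t-A;return round(X@dn*1e3,1),round(X@v*1e3,1)
for y in(122,126,128,130,132,150,170,184,188):print(y,f[y,262:284:2].tolist(),onpl((273,y),.015))
print("blade back-top, row134/150/170",[onpl((x,y),.015) for x,y in((268.5,134),(268.5,150),(267.5,170))])
print("front-bottom",[onpl((x,y),-.015) for x,y in((279.5,142),(278.5,158),(278.5,175))])
print("cap",[onpl(p,.017) for p in((220,100),(254,100),(220,120),(254,120))],"plunger",onpl((248,152),0),onpl((263,152),0))
E
cp pics/k4b.png /dev/null
```

```text
122 [[26, 26, 26], [27, 27, 28], [25, 26, 25], [18, 20, 20], [21, 20, 20], [19, 19, 19], [20, 20, 21], [20, 21, 20], [20, 20, 20], [20, 20, 20], [19, 19, 19]] (np.float64(99.1), np.float64(43.6))
126 [[28, 29, 28], [27, 27, 28], [26, 26, 26], [18, 20, 19], [21, 20, 20], [19, 20, 21], [19, 19, 20], [20, 21, 21], [19, 21, 20], [20, 20, 20], [19, 20, 19]] (np.float64(94.4), np.float64(43.7))
128 [[25, 25, 25], [25, 26, 25], [26, 27, 26], [21, 22, 22], [18, 19, 18], [20, 22, 21], [21, 21, 21], [19, 19, 18], [21, 21, 21], [20, 20, 20], [20, 20, 20]] (np.float64(92.1), np.float64(43.7))
130 [[26, 27, 27], [26, 27, 27], [26, 27, 26], [21, 22, 22], [83, 35, 17], [129, 45, 12], [101, 36, 15], [34, 22, 19], [20, 21, 22], [20, 20, 20], [20, 19, 20]] (np.float64(89.7), np.float64(43.8))
132 [[25, 27, 25], [26, 27, 27], [26, 26, 26], [22, 20, 19], [134, 45, 11], [153, 51, 12], [147, 49, 11], [79, 30, 15], [21, 21, 22], [20, 19, 19], [19, 20, 19]] (np.float64(87.4), np.float64(43.8))
150 [[127, 99, 43], [45, 39, 28], [26, 25, 26], [42, 28, 27], [140, 47, 11], [154, 52, 12], [145, 48, 10], [103, 35
[... 513 characters left out ...]
3], [123, 126, 124], [176, 181, 178], [176, 181, 177], [174, 179, 177], [174, 178, 175], [78, 80, 77], [16, 16, 16], [50, 51, 54], [55, 56, 59]] (np.float64(23.4), np.float64(44.9))
blade back-top, row134/150/170 [(np.float64(85.0), np.float64(38.8)), (np.float64(66.5), np.float64(39.2)), (np.float64(43.7), np.float64(38.5))]
front-bottom [(np.float64(85.2), np.float64(47.2)), (np.float64(65.3), np.float64(46.3)), (np.float64(44.5), np.float64(46.6))]
cap [(np.float64(124.7), np.float64(-16.5)), (np.float64(124.5), np.float64(22.0)), (np.float64(100.9), np.float64(-15.6)), (np.float64(100.8), np.float64(22.6))] plunger (np.float64(68.6), np.float64(13.0)) (np.float64(68.5), np.float64(30.3))
```

View pics/k4c.png

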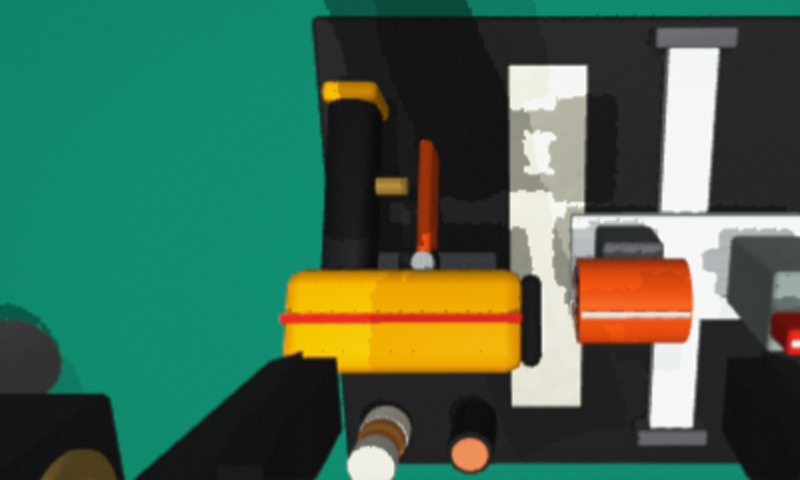

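The crop shows the red line (280–520, 318), the head's yellow body at rows 268–373, window rim at (531, 275–365), sample at rows 258–343 and trigger tip at (427,140). The rim's centre row (320) is below the sample's centre row (300). With the head tilted, its axis may lie beyond the line painted on its tilted top, so I'll test both hypotheses by projection.

```bash
python3 - <<'E'
from wl import *
sd,d,s=pickle.load(open("k.pkl","rb"));d1,s1=pickle.load(open("w1.pkl","rb"))
u=np.array([.9865,-.164,0]);v=np.array([.164,.9865,0]);z=np.array([0,0,1.]);n=-.4226*u+.9063*z;dn=-.9063*u-.4226*z
# rim v: end of head
c4=lambda p:np.round((p-[60,60])*2,0).tolist()
c1=lambda p:np.round((p-[160,90])*2.667,0).tolist()
cs=lambda p:np.round((p-[265,150])*6,0).tolist()
for ua in(.610,.621):
    A=u*ua+z*.105
    box=[A+v*vv+dn*a*.028+n*b*.026 for vv in(-.035,.095) for a,b in((1,1),(-1,1),(-1,-1),(1,-1))]
    print(ua,"axis at rim k4c",c4(proj(d,A+v*.103,s)),"w1c",c1(proj(d1,A+v*.103,s1)),"side",cs(proj(sd,A+v*.103)))
    print(" head k4c",c4(proj(d,box,s)));print(" head side",cs(proj(sd,box)))
    pad=A+dn*.085;tip=A+dn*.104+n*.015+v*.043;hin=A+dn*.032+n*.015+v*.043
    print(" tip,hinge k4c",c4(proj(d,[tip,hin],s)),"w1c",c1(proj(d1,[tip,hin],s1)),"side",cs(proj(sd,[tip,hin])))
B=u*.6088+z*.105;print("sample axis ends k4c",c4(proj(d,[B+v*.022,B+v*.082],s)))
g=cv2.cvtColor(d["frame"],cv2.COLOR_RGB2GRAY);print("rim column k4 x=325,", [(y,int(g[y,325])) for y in range(190,252,3)])
a=cv2.cvtColor(sd["frame"],cv2.COLOR_RGB2HSV);Y=(a[...,0]>=14)&(a[...,0]<=30)&(a[...,1]>140)&(a[...,2]>90);
for y in(203,210,217,224,231):
    x=np.nonzero(Y[y,315:355])[0]+315;print("side yellow row",(y+.5-150)*6-.5,((x.min()-265)*6),((x.max()+1-265)*6))
E
```

```text
0.61 axis at rim k4c [[532.0, 303.0]] w1c [[322.0, 420.0]] side [[407.0, 301.0]]
 head k4c [[273.0, 246.0], [267.0, 352.0], [300.0, 356.0], [304.0, 263.0], [517.0, 245.0], [517.0, 351.0], [519.0, 354.0], [519.0, 262.0]]
 head side [[285.0, 511.0], [403.0, 492.0], [449.0, 563.0], [334.0, 579.0], [329.0, 288.0], [438.0, 267.0], [479.0, 338.0], [373.0, 358.0]]
 tip,hinge k4c [[425.0, 118.0], [423.0, 242.0]] w1c [[176.0, 199.0], [179.0, 356.0]] side [[177.0, 414.0], [314.0, 389.0]]
0.621 axis at rim k4c [[532.0, 321.0]] w1c [[325.0, 442.0]] side [[430.0, 304.0]]
 head k4c [[275.0, 266.0], [270.0, 372.0], [302.0, 373.0], [306.0, 280.0], [517.0, 265.0], [517.0, 370.0], [519.0, 371.0], [519.0, 279.0]]
 head side [[310.0, 514.0], [429.0, 495.0], [474.0, 566.0], [358.0, 582.0], [352.0, 291.0], [462.0, 270.0], [502.0, 341.0], [395.0, 361.0]]
 tip,hinge k4c [[426.0, 137.0], [424.0, 262.0]] w1c [[179.0, 222.0], [183.0, 379.0]] side [[200.0, 416.0], [338.0, 392.0]]
sample axis ends k4c [[389.0, 301.0], [495.0, 301.0]]
rim column k4 x=325, [(190, 157), (193, 156), (196, 149), (199, 23), (202, 29), (205, 28), (208, 29), (211, 28), (214, 28), (217, 29), (220, 29), (223, 29), (226, 30), (229, 30), (232, 31), (235, 30), (238, 30), (241, 26), (244, 214), (247, 229), (250, 231)]
side yellow row 320.5 360 492
side yellow row 362.5 354 498
side yellow row 404.5 342 486
side yellow row 446.5 330 480
side yellow row 488.5 324 480
```

Decisive: with the head's axis at 0.621, the head outline, window rim, hinge and trigger tip all match, while 0.610 misses by about 18 px. So the line painted on the tilted top sits 11 mm uphill-side of the axis, and reader x = 0 (the window) is about 11–12 mm further than the sled now stands. I'll go back, loosen, shift and retighten.

```bash
python3 -m jog '[[[-0.0133,0.0377,0.004,0,0,0],[-0.0133,0.0377,0.004,0,0,0],[-0.0133,0.0377,0.004,0,0,0],[-0.0133,0.0377,0.004,0,0,0],[0,0,0,0,0,0.173],[0,0,0,0,0,0.173],[0,0,0,0,0,0.173],[0,0,0,0,0,0.173],[0,0,0,0,0,0.173],[0,0,0,0,0,0.173],[0,0,0,0,0,0.173],[0,0,0,0,0,0.173]]]'
python3 -m jog '[[[0,0,0,0,0,0.173],[0,0,0.05,0,0,0],[0,0,0.05,0,0,0],[0,0,0.05,0,0,0],[0,0,0.03,0,0,0],[0,0,0,0,0,0]]]'
```

```text
clock: 13.78
tool_pos: [0.6418, 0.152, 0.3166]
eef_rot: [0.702, 0.712, -0.0, -0.0]
contact_force: [-0.9, -0.8, 1.1]
opening: 0.998
finger_force: 0.0
clock: 14.52
tool_pos: [0.6399, 0.1515, 0.1343]
eef_rot: [0.759, 0.651, -0.002, -0.002]
contact_force: [-0.1, -0.3, 1.0]
opening: 0.999
finger_force: 0.0
```

```bash
python3 -m jog '[[[0,0,0,0,0,0],[0,0,0,0,0,0],[0,0,0,0,0,0],[0,0,0,0,0,0],[0,0,0,0,0,0],[0,0,0,0,0,0],[0,0,0,0,0,0],[0,0,0,0,0,0],[0,0,0,0,0,0],[0,0,0,0,0,0]]]' 0.0 50
python3 -m jog '[[[0,0,0,0,0,-0.17],[0,0,0,0,0,-0.17],[0,0,0,0,0,-0.17],[0,0,0,0,0,-0.17],[0,0,0,0,0,-0.17],[0,0,0,0,0,-0.17],[0,0,0,0,0,-0.06],[0,0,0,0,0,0],[0,0,0,0,0,0]]]'
python3 -c "
from plant import *;s=get_state();p=s['tool_pos'];print(p[0]*.9865-p[1]*.164,s['moment'])"
```

```text
clock: 15.78
tool_pos: [0.6419, 0.1501, 0.1372]
eef_rot: [0.76, 0.65, 0.0, 0.0]
contact_force: [-0.5, -0.1, 0.6]
opening: 0.154
finger_force: 50.1
clock: 16.9
tool_pos: [0.6419, 0.1509, 0.1372]
eef_rot: [0.318, 0.948, 0.0, -0.0]
contact_force: [1.7, 2.7, -1.4]
opening: 0.152
finger_force: 50.0
0.6085125623544917 [0.49120137 0.12107078 0.04535316]
```

```bash
python3 -m jog '[[[-0.0034,0.0018,0,0,0,0],[-0.0034,0.0018,0,0,0,0],[-0.0034,0.0018,0,0,0,0],[0,0,0,0,0,0],[0,0,0,0,0,0],[0,0,0,0,0,0]]]'
python3 -m jog '[[[0,0,0,0,0,0.17],[0,0,0,0,0,0.17],[0,0,0,0,0,0.17],[0,0,0,0,0,0.17],[0,0,0,0,0,0.17],[0,0,0,0,0,0.17],[0,0,0,0,0,0.08],[0,0,0,0,0,0],[0,0,0,0,0,0]]]'
python3 -m jog '[[[0,0,0,0,0,0],[0,0,0,0,0,0],[0,0,0,0,0,0],[0,0,0,0,0,0],[0,0,0,0,0,0],[0,0,0,0,0,0],[0,0,0,0,0,0]]]' 0.088
python3 -m jog '[[[0,0,-0.03,0,0,0],[0,0,-0.05,0,0,0],[0,0,-0.05,0,0,0],[0,0,-0.05,0,0,-0.173],[0,0,0,0,0,-0.173],[0,0,0,0,0,-0.173],[0,0,0,0,0,-0.173],[0,0,0,0,0,-0.173],[0,0,0,0,0,-0.173],[0,0,0,0,0,-0.173],[0,0,0,0,0,-0.173],[0,0,0,0,0,-0.173]]]'
python3 -m jog '[[[0.016,-0.0377,-0.004,0,0,0],[0.016,-0.0377,-0.004,0,0,0],[0.016,-0.0377,-0.004,0,0,0],[0.016,-0.0377,-0.004,0,0,0],[0,0,0,0,0,0],[0,0,0,0,0,0]]]'
python3 look.py k5; python3 - <<'E'
from wl import *
sd,d,s=pickle.load(open("k.pkl","rb"));whiteline(d,s)
u=np.array([.9865,-.164,0]);v=np.array([.164,.9865,0]);z=np.array([0,0,1.]);n=-.4226*u+.9063*z;dn=-.9063*u-.4226*z
g=cv2.cvtColor(d["frame"],cv2.COLOR_RGB2GRAY);h=cv2.cvtColor(d["frame"],cv2.COLOR_RGB2HSV)
p=proj(d,[u*.621+v*.103+z*.105,u*.621+v*.022+z*.105,u*.621+v*.045+z*.105-.0*u],s);print("axis px at rim",p.round(1).tolist())
x=int(round(p[0,0]))
for xx in(x-2,x,x+2):
    c=g[:,xx];y0=int(p[0,1]);a=y0
    while c[a]<60:a-=1
    b=y0
    while c[b]<60:b+=1
    print("rim rows",xx,a,b,(a+b)/2)
o=(h[...,0]>=3)&(h[...,0]<=14)&(h[...,1]>150)&(h[...,2]>60)
for xx in(x+35,x+50,x+65):
    r=np.nonzero(o[150:280,xx])[0]+150;print("sample rows",xx,r.min(),r.max(),(r.min()+r.max())/2)
# knob bar yaw
m=((h[...,0]<5)|(h[...,0]>174))&(h[...,1]>150)&(h[...,2]>110);m[:,:430]=0;m[:180]=0
N,l,st,_=cv2.connectedComponentsWithStats(m.astype(np.uint8));i=1+st[1:,4].argmax();ys,xs=np.nonzero(l==i)
bx=cv2.boxPoints(cv2.minAreaRect(np.c_[xs,ys].astype(np.float32)));q=np.array([onz(d,t,.169,s)[:2] for t in bx]);e=[q[1]-q[0],q[2]-q[1]];e=max(e,key=np.linalg.norm);print("bar yaw",np.arctan2(e[1],e[0]),q.mean(0))
for A in(.620,.622):
  P=[u*A+z*.105+dn*.104+n*.015+v*.043,u*A+z*.105+dn*.032+n*.015+v*.043];print("tip/hinge pred",A,proj(d,P,s).round(1).tolist())
t=np.nonzero(o[100:200,255:295].sum(1)>3)[0]+100;print("trig rows",t.min(),t.max())
E
```

```text
clock: 17.65
tool_pos: [0.6537, 0.1488, 0.1372]
eef_rot: [0.318, 0.948, 0.001, 0.0]
contact_force: [-2.8, 4.0, -0.7]
opening: 0.152
finger_force: 50.0
clock: 18.77
tool_pos: [0.6532, 0.1481, 0.1372]
eef_rot: [0.766, 0.643, -0.0, -0.0]
contact_force: [-4.4, 3.4, -1.1]
opening: 0.156
finger_force: 50.0
clock: 19.65
tool_pos: [0.6533, 0.1483, 0.1372]
eef_rot: [0.766, 0.642, 0.0, -0.0]
contact_force: [0.2, -0.4, 0.4]
opening: 0.926
finger_force: 0.0
clock: 21.15
tool_pos: [0.6532, 0.1481, 0.3171]
eef_rot: [0.092, 0.996, -0.0, -0.0]
contact_force: [0.5, -0.2, -0.2]
opening: 1.0
finger_force: 0.0
clock: 21.9
tool_pos: [0.5624, 0.0131, 0.3334]
eef_rot: [0.095, 0.996, 0.001, 0.0]
contact_force: [0.2, 0.7, -0.5]
opening: 0.999
finger_force: 0.0
[ 348  200   57   43 2335] 194 [[350.0, 228.0], [402.0, 228.0]] [[0.6326, 0.0252], [0.6425, 0.0801]] u [0.62   0.6207] mean 0.6203
axis px at rim [[326.1, 222.2], [255.1, 223.9], [275.2, 223.4]]
rim rows 324 199 244 221.5
rim rows 326 199 244 221.5
rim rows 328 201 244 222.5
sample rows 361 200 242 221.0
sample rows 376 200 242 221.0
sample rows 391 201 240 220.5
bar yaw 1.4072297732017494 [0.65152043 0.14684218]
tip/hinge pred 0.62 [[271.3, 130.7], [271.3, 192.8]]
tip/hinge pred 0.622 [[271.4, 132.5], [271.4, 194.6]]
trig rows 133 188
```

Sample centre row 221 against rim centre 221.7 (x ≈ 0.6203), knob ≈ 2.47: aligned and tight. Next, work out the moves to the trigger grasp.

```bash
cat > tgt.py <<'E'
from plant import *
from h import *
import sys
u=np.array([.9865,-.164,0]);v=np.array([.164,.9865,0]);z=np.array([0,0,1.]);n=-.4226*u+.9063*z;dn=-.9063*u-.4226*z
Rt=np.c_[dn,v,-n]
s=get_state();R0=R.from_quat(s["eef_rot"]).as_matrix()
mid=u*.621+z*.105+dn*.085
print("rot needed (tool)",R.from_matrix(R0.T@Rt).as_rotvec().round(3))
for nm,c,h in(("standoff",.031,.09),("in",.031,0),("press",.020,0)):
    T=mid+v*(-.0155+c)+n*(h-.019);print(nm,T.round(4),"shift in target axes",(Rt.T@(T-s["tool_pos"])).round(4))
E
python3 tgt.py
```

```text
rot needed (tool) [-0.004 -0.436 -0.023]
standoff [ 0.5096 -0.069   0.1334] shift in target axes [ 0.1194 -0.0904  0.1646]
in [ 0.5471 -0.0752  0.0519] shift in target axes [ 0.1194 -0.0904  0.2546]
press [ 0.5453 -0.0861  0.0519] shift in target axes [ 0.1194 -0.1014  0.2546]
```

```bash
python3 -m jog '[[[0,0,0,0,0,-0.023],[0,0,0,0,-0.146,0],[0,0,0,0,-0.146,0],[0,0,0,0,-0.146,0],[0.0298,-0.0226,0.041,0,0,0],[0.0298,-0.0226,0.041,0,0,0],[0.0298,-0.0226,0.041,0,0,0],[0.0298,-0.0226,0.041,0,0,0],[0,0,0,0,0,0],[0,0,0,0,0,0]]]'
python3 tgt.py; python3 - <<'E'
from plant import *
from h import *
s=get_state();w=snapshot("wrist");print(s["q"])
h=cv2.cvtColor(w["frame"],cv2.COLOR_RGB2HSV);u=np.array([.9865,-.164,0]);v=np.array([.164,.9865,0]);z=np.array([0,0,1.]);n=-.4226*u+.9063*z;dn=-.9063*u-.4226*z;A=u*.621+z*.105
P=[A+dn*.085+n*.015+v*t for t in(.0385,.0465)]+[A+dn*.085-n*.015+v*.0465,A+dn*.104+n*.015+v*.0425,A+dn*.085-v*.0155+n*.017]
print("pred back-top,front-top,front-bot,tip,gripback-top",proj(w,P,s).round(1).tolist())
o=(h[...,0]>=3)&(h[...,0]<=14)&(h[...,1]>150)&(h[...,2]>60)
N,l,st,_=cv2.connectedComponentsWithStats(o.astype(np.uint8));print(st[1:][st[1:,4]>80].tolist())
p=proj(w,P,s);y=int(p[0,1]);y=min(max(y,0),399);print(y,np.nonzero(o[y])[0].tolist())
cv2.imwrite("pics/t1.png",w["frame"][...,::-1])
E
```

```text
clock: 23.25
tool_pos: [0.5289, -0.0437, 0.2376]
eef_rot: [0.086, 0.976, -0.048, 0.197]
contact_force: [-0.1, -0.8, -0.1]
opening: 0.997
finger_force: 0.0
rot needed (tool) [-0.065 -0.034  0.004]
standoff [ 0.5096 -0.069   0.1334] shift in target axes [ 0.0575 -0.0282  0.0881]
in [ 0.5471 -0.0752  0.0519] shift in target axes [ 0.0575 -0.0282  0.1781]
press [ 0.5453 -0.0861  0.0519] shift in target axes [ 0.0575 -0.0392  0.1781]
[-0.09955754  0.47234944 -0.0129437   2.22760047  1.20075319  0.18809862
  0.12369211]
pred back-top,front-top,front-bot,tip,gripback-top [[332.7, 118.5], [342.5, 118.6], [343.1, 117.6], [337.9, 94.3], [266.9, 118.2]]
[[332, 94, 12, 82, 860], [427, 188, 89, 52, 3587], [251, 217, 151, 5, 199], [253, 222, 148, 6, 185], [445, 236, 66, 9, 349], [344, 250, 21, 15, 222]]
118 [333, 334, 335, 336, 337, 338, 339, 340, 341, 342, 343]
```

The prediction matches the trigger blade (columns 333–343, tip row 94), so the target pose is right. The arm was slowed near a wrist singularity, so I'll continue gently to standoff.

```bash
python3 -m jog '[[[0,0,0,-0.016,-0.008,0],[0,0,0,-0.016,-0.008,0],[0,0,0,-0.016,-0.009,0],[0,0,0,-0.016,-0.009,0],[0.0095,-0.0047,0.0147,0,0,0],[0.0095,-0.0047,0.0147,0,0,0],[0.0095,-0.0047,0.0147,0,0,0],[0.0095,-0.0047,0.0147,0,0,0],[0.0095,-0.0047,0.0147,0,0,0],[0.0095,-0.0047,0.0147,0,0,0],[0,0,0,0,0,0],[0,0,0,0,0,0]]]'
python3 tgt.py;python3 -c "
from plant import *;print(get_state()['q'].round(3))"
```

```text
clock: 24.8
tool_pos: [0.5099, -0.0699, 0.1339]
eef_rot: [0.079, 0.973, -0.019, 0.216]
contact_force: [-0.4, -0.1, 0.0]
opening: 0.998
finger_force: 0.0
rot needed (tool) [-0.002  0.     0.004]
standoff [ 0.5096 -0.069   0.1334] shift in target axes [0.0006 0.0009 0.0002]
in [ 0.5471 -0.0752  0.0519] shift in target axes [0.0006 0.0009 0.0902]
press [ 0.5453 -0.0861  0.0519] shift in target axes [ 0.0006 -0.0101  0.0902]
[ 0.341  0.748 -0.55   2.394  2.257  0.575 -0.832]
```

```bash
python3 -m jog '[[[0,0.001,0.015,0,0,0],[0,0,0.015,0,0,0],[0,0,0.015,0,0,0],[0,0,0.015,0,0,0],[0,0,0.015,0,0,0],[0,0,0.015,0,0,0],[0,0,0,0,0,0],[0,0,0,0,0,0]]]'
python3 tgt.py; python3 -c "
from plant import *;print(get_state()['q'].round(3))"
```

```text
clock: 25.8
tool_pos: [0.5466, -0.0755, 0.0516]
eef_rot: [0.079, 0.973, -0.019, 0.215]
contact_force: [-0.7, 0.6, 0.5]
opening: 0.999
finger_force: 0.0
rot needed (tool) [-0.002 -0.001  0.004]
standoff [ 0.5096 -0.069   0.1334] shift in target axes [-0.0005  0.0003 -0.09  ]
in [ 0.5471 -0.0752  0.0519] shift in target axes [-0.0005  0.0003 -0.0001]
press [ 0.5453 -0.0861  0.0519] shift in target axes [-0.0005 -0.0107 -0.0001]
[ 0.352  0.961 -0.553  2.31   2.364  0.696 -0.856]
```

```bash
python3 -m jog '[[[0,-0.005,0,0,0,0],[0,-0.005,0,0,0,0],[0,0,0,0,0,0],[0,0,0,0,0,0]]]' 0.088 5
python3 -m jog '[[[0,0,0,0,0,0],[0,0,0,0,0,0],[0,0,0,0,0,0],[0,0,0,0,0,0]]]' 0.072 5
```

```text
clock: 26.3
tool_pos: [0.5452, -0.0856, 0.0518]
eef_rot: [0.079, 0.973, -0.019, 0.215]
contact_force: [0.9, -0.6, -0.2]
opening: 1.0
finger_force: 0.0
clock: 26.8
tool_pos: [0.5452, -0.0849, 0.0516]
eef_rot: [0.079, 0.973, -0.019, 0.215]
contact_force: [-0.2, 3.1, -0.1]
opening: 0.815
finger_force: 1.3
```

First stage is felt. Now close with the force limit at 5 N so it stops at the plunger.

```bash
python3 -m jog '[[[0,0,0,0,0,0],[0,0,0,0,0,0]]]' 0.066 5; python3 -m jog '[[[0,0,0,0,0,0],[0,0,0,0,0,0],[0,0,0,0,0,0]]]' 0.056 5
```

```text
clock: 27.05
tool_pos: [0.5456, -0.0834, 0.0517]
eef_rot: [0.078, 0.973, -0.017, 0.215]
contact_force: [1.3, 6.3, -1.0]
opening: 0.749
finger_force: 2.8
clock: 27.42
tool_pos: [0.5461, -0.0808, 0.0517]
eef_rot: [0.076, 0.973, -0.015, 0.215]
contact_force: [3.4, 9.4, -4.3]
opening: 0.68
finger_force: 5.0
```

```bash
python3 -m jog '[[[0,0,0,0,0,0],[0,0,0,0,0,0],[0,0,0,0,0,0]]]' 0.056 5; python3 -c "
from plant import *
from h import *
s=get_state();d=snapshot('wrist');h=cv2.cvtColor(d['frame'],cv2.COLOR_RGB2HSV)
u=np.array([.9865,-.164,0]);v=np.array([.164,.9865,0]);z=np.array([0,0,1.]);n=-.4226*u+.9063*z;dn=-.9063*u-.4226*z;A=u*.621+z*.105
hin=A+dn*.032+v*.0425+n*.015
for a in(0,.08,.16,.24,.32): print(a,[proj(d,hin+L*(dn*np.cos(a)-v*np.sin(a)),s).round(1).tolist()[0] for L in(.072,.035,.015)])
o=(h[...,0]>=3)&(h[...,0]<=14)&(h[...,1]>150)&(h[...,2]>60)
for y in range(90,190,10): print(y,np.nonzero(o[y,250:420])[0][[0,-1]]+250 if o[y,250:420].any() else None,end=' ')
cv2.imwrite('pics/t2.png',d['frame'][...,::-1])
"
```

```text
clock: 27.8
tool_pos: [0.5461, -0.0808, 0.0516]
eef_rot: [0.076, 0.973, -0.015, 0.215]
contact_force: [3.9, 9.5, -2.8]
opening: 0.683
finger_force: 5.0
0 [[424.8, 251.1], [416.7, 341.1], [412.9, 384.5]]
0.08 [[408.3, 251.6], [409.3, 341.3], [409.8, 384.6]]
0.16 [[391.8, 253.4], [401.9, 342.1], [406.8, 384.9]]
0.24 [[375.5, 256.3], [394.5, 343.3], [403.7, 385.4]]
0.32 [[359.6, 260.4], [387.3, 345.0], [400.8, 386.0]]
90 None 100 None 110 None 120 None 130 None 140 None 150 None 160 None 170 None 180 None
```

```bash
python3 -c "
from h import *
f=cv2.imread('pics/t2.png');h=cv2.cvtColor(f,cv2.COLOR_BGR2HSV)
o=(h[...,0]>=2)&(h[...,0]<=15)&(h[...,1]>140)&(h[...,2]>40)
N,l,st,_=cv2.connectedComponentsWithStats(o.astype(np.uint8));print(st[1:][st[1:,4]>40].tolist())
for y in range(236,300,5):
  r=np.nonzero(o[y,330:450])[0]+330;print(y,r[[0,-1]] if len(r) else None)
"
```

```text
[[370, 225, 37, 76, 1890], [384, 337, 31, 43, 1049]]
236 [370 391]
241 [371 394]
246 [371 396]
251 [372 399]
256 [373 401]
261 [374 401]
266 [375 402]
271 [375 403]
276 [376 403]
281 [379 404]
286 [380 404]
291 [381 405]
296 [381 405]
```

Blade angle reads ≈ 0.17–0.19 and holds steadily at the plunger. Hold on with slightly less force, for a clear second.

```bash
python3 -m jog '[[[0,0,0,0,0,0],[0,0,0,0,0,0],[0,0,0,0,0,0],[0,0,0,0,0,0],[0,0,0,0,0,0],[0,0,0,0,0,0],[0,0,0,0,0,0],[0,0,0,0,0,0],[0,0,0,0,0,0],[0,0,0,0,0,0],[0,0,0,0,0,0]]]' 0.056 4
```

```text
clock: 29.22
tool_pos: [0.5458, -0.082, 0.0517]
eef_rot: [0.077, 0.973, -0.016, 0.215]
contact_force: [2.0, 7.4, -2.9]
opening: 0.713
finger_force: 4.0
```

Pressure point confirmed (pad unmoved as force was reduced). Now squeeze fully home and release.

```bash
python3 -m jog '[[[0,0,0,0,0,0],[0,0,0,0,0,0],[0,0,0,0,0,0],[0,0,0,0,0,0],[0,0,0,0,0,0],[0,0,0,0,0,0]]]' 0.03 35
```

```text
clock: 29.98
tool_pos: [0.5462, -0.0826, 0.0518]
eef_rot: [0.077, 0.973, -0.017, 0.216]
contact_force: [2.3, 6.0, -1.7]
opening: 0.502
finger_force: 32.2
```

Width is 44 mm at 32 N, so the trigger is on its stop. Open and retreat.

```bash
python3 -m jog '[[[0,0,0,0,0,0],[0,0,0,0,0,0],[0,0,0,0,0,0],[0,0.005,0,0,0,0],[0,0.005,0,0,0,0],[0,0,0,0,0,0],[0,0,0,0,0,0],[0,0,0,0,0,0]]]' 0.088 10
python3 tgt.py
python3 -m jog '[[[0,0,-0.02,0,0,0],[0,0,-0.02,0,0,0],[0,0,-0.03,0,0,0],[0,0,-0.03,0,0,0],[0,0,-0.03,0,0,0],[0,0,-0.03,0,0,0],[0,0,0,0,0,0],[0,0,0,0,0,0]]]'
python3 look.py k6; python3 - <<'E'
from wl import *
sd,d,s=pickle.load(open("k.pkl","rb"));h=cv2.cvtColor(d["frame"],cv2.COLOR_RGB2HSV)
u=np.array([.9865,-.164,0]);v=np.array([.164,.9865,0]);z=np.array([0,0,1.]);n=-.4226*u+.9063*z;dn=-.9063*u-.4226*z;A=u*.621+z*.105
o=((h[...,0]>=3)&(h[...,0]<=14)&(h[...,1]>150)&(h[...,2]>60)).astype(np.uint8)
print("tip pred",proj(d,A+dn*.104+n*.015+v*.0425,s).round(1));N,l,st,_=cv2.connectedComponentsWithStats(o);print(st[1:][st[1:,4]>150].tolist())
whiteline(d,s)
E
```

```text
clock: 30.98
tool_pos: [0.5469, -0.076, 0.0516]
eef_rot: [0.079, 0.973, -0.019, 0.215]
contact_force: [0.0, -0.6, -0.3]
opening: 1.0
finger_force: 0.0
rot needed (tool) [-0.003 -0.     0.003]
standoff [ 0.5096 -0.069   0.1334] shift in target axes [-0.0001  0.0008 -0.0902]
in [ 0.5471 -0.0752  0.0519] shift in target axes [-0.0001  0.0008 -0.0002]
press [ 0.5453 -0.0861  0.0519] shift in target axes [-0.0001 -0.0102 -0.0002]
clock: 31.98
tool_pos: [0.4806, -0.0644, 0.1963]
eef_rot: [0.079, 0.973, -0.019, 0.215]
contact_force: [0.4, 0.3, -0.2]
opening: 1.001
finger_force: 0.0
tip pred [[362.5 164. ]]
[[353, 159, 15, 84, 1022], [467, 248, 69, 49, 1875], [273, 286, 151, 3, 198], [273, 291, 151, 4, 214]]Traceback (most recent call last):
  File "<stdin>", line 6, in <module>
  File "wl.py", line 10, in whiteline
    vx,vy,cx,cy=cv2.fitLine(np.c_[xs,ys].astype(np.float32),cv2.DIST_HUBER,0,.01,.01).ravel()
                ~~~~~~~~~~~^^^^^^^^^^^^^^^^^^^^^^^^^^^^^^^^^^^^^^^^^^^^^^^^^^^^^^^^^^
cv2.error: OpenCV(4.12.0) /io/opencv/modules/imgproc/src/linefit.cpp:50: error: (-215:Assertion failed) count > 0 in function 'fitLine2D_wods'
```

The trigger has sprung back (tip where predicted when released) and the arm is clear.

```bash
python3 -c "
from plant import *;print(finish_job())"
```

```text
the job is handed in; nothing more can be done
None
```

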